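# Set the airing lever upright, then hold the instrument case lid half open

## Robot

A 6-joint arm with a two-finger parallel gripper is mounted at the origin on a cart in front of the work surface, level with it; the furniture and walls round the work are solid. World frame = base frame: x ahead of the robot, y to its left, z up, the work surface at z = 0. Lengths are in mm, angles in rad, forces in N, time in s.
With the tool pointing down it reaches from about 300 to 775 mm from the base axis. Payload 14.6 kg.
Tool frame: the origin (TCP) lies between the finger pads; the fingertips stand 25 mm ahead of it and the grasp point (between the pads) lies 6 mm ahead of it; z points along the fingers, y is the line along which they close (so a half turn about z gives the same grasp; the last joint's range is limited). The gripper opens to 94 mm and grips with 3 to 60 N. Pads are 16 mm wide; open, the fingers measure 119 mm over their backs; the gripper's body (75 mm by 177 mm) begins 78 mm behind the grasp point.
Start: joints at [-1.37, 0.3, 1.521, -0, 1.321, -0.067], TCP at [145.529, -530.387, 230.446] pointing down, gripper open.
Joint ranges: [-3.03, 3.03], [-0.79, 2.21], [0.23, 2.52], [-1.04, 4.18], [0, 3.07], [-2.55, 2.55]. Speed limits (rad/s): [2.22, 2.22, 2.57, 3.14, 3.14, 3.14].

## Interface

Orientations are given as a rotation vector (axis times angle).
In Python, from station import r, imaging gives the robot as it stands.
- The arm moves only by the tool send_rows, never from a script. Its argument "increments" is one flat list of numbers, 6 for each row, row after row: the shift along the tool's x, y, z in cm, then the turn, a rotation vector about the tool's x, y, z in rad. A call has exactly 8 rows; each row is the pose to reach, as a shift and turn from the pose commanded when the call began, along the tool's axes at that moment; what a row does not reach only later rows make up. A row lasts 1/10 s, in which the tool goes at most 50 mm and 8.59 degrees, less where a joint would pass 70% of its speed; a pose out of reach is approached as far as the arm can. A call with a gripper value outside its range is refused whole. "hand" is the opening, from -1 (shut) to 1 (fully open), set as the call begins (left out, the last holds). The fingers move at their own pace and stop on an object; the grip force is fixed at half the most. Time passes only in rows, so rows that repeat a pose let the fingers close, or fill a call up. It gives the time, the measured TCP pose, the force, the opening and the grip force at its end, in the units of the state.
- r.get_obs(): the state, without advancing time (a new reading comes with each control period).
- imaging.get_image(name): name is "scene" or "top" or "wrist"; returns (picture, depth): 400x640x3 uint8, red, green, blue; 400x640 float32, mm along the optical axis (not along the pixel's ray), 0 where there is no reading.
- imaging.get_calibration(name): a dict with "vertical_fov" (degrees; the focal length in pixels is half the picture's height over the tangent of half this angle, whatever the lens; pixels are square), "cx", "cy" (the principal point, pixels), "dist" ([k1, k2, p1, p2, k3] as OpenCV has them; the pictures are not rectified), "rvec" (rotation vector, rad) and "tvec" (3), from world to camera coordinates, as OpenCV has them; the wrist camera has in their place "mount" (4x4, takes a point from camera to tool coordinates, whose origin is the TCP and whose axes are the flange's). Camera axes: x right, y down, z forward; pixel columns grow to the right and rows downward; lengths in mm; the calibration is good to about 2 mm. A picture is of the moment at which its call begins: read the wrist's pose just before it. get_calibration takes no time and is no camera call.
- r.finish_job(): hands the job in; it is judged then, once.
The state is a dict: "time_s": time; "qpos": joint angles; "qvel": joint speeds; "joint_efforts": joint torques, N m; "eef_pos": TCP position; "ee_rot": TCP orientation; "ft_force": force on the tool from outside, world axes, zero at the start; "wrist_torque": the same for the moment, N m; "grip_width": opening from 0.0 (shut) to 1.0 (fully open); "grip_force": force on a finger pad.
Only numpy, scipy, OpenCV 4.12 (cv2) and the standard library are available. Lean on these libraries where they do the work, as an engineer would, in place of code of your own. Each camera call takes 0.05 s, during which the arm holds its last target. There are 200 camera calls.

## Task

The instruments in the steel case have to air: swing the lever on the blower housing beside the case up until it stands upright and let go of it there while the lid is still shut, then lift the hinged lid by the tab on its front with the fingers and hold it steady, open at 45 degrees. The lid falls shut by itself, so do not let go: the program finishes while the fingers are still holding the lid at that angle. Do not let the lid swing well past that angle, and leave the bottles and the vial standing around alone.

Things in the scene. Friction and masses are not known exactly. Their poses are not given: they have to be found in the camera images.
- station: Fixed airing station: white plinth 216 mm wide (y), 30 mm high, front edge at x = -45 mm, with a steel instrument case on it (107 x 203 x 39 mm, lid top at z = 69 mm), and on its +y side (left) a white blower housing 130 x 80 x 46 mm centred at y = 156 mm. Origin on the worktop under the case's middle. Own -x is the front, towards the robot within 0.3 rad; y lies along both hinge lines; z up.
- case_lid (a joint): Lid angle in rad: 0 shut, grows as the front rises, stop at 1.92; 0.785 is 45 degrees. The lid (0.11 to 0.18 kg, hinge friction 0.02 N m) falls shut from any angle below about 1.2 rad; lifting it at the tab takes about 1 N.
- lid_tab (a point): Point in the steel lift tab that juts forward (own -x) from the middle of the lid's front face; moves with the lid, axes as the station's when shut. Tab: 36 mm wide (y), 6 mm thick, 30 mm long; this point is 12 mm behind its front edge, 18 mm before the lid's face, mid-thickness, 58.4 mm above the worktop when shut, nothing below it. Pinch its sides from above (the lid then turns between the fingers).
- lid_hinge (a point): Fixed point on the lid's hinge line (along the station's y) behind the tab, at station x = 51.75, y = 0, z = 66.5 mm. With the lid shut, the lid_tab point is 117.8 mm in front of and 8.1 mm below it.
- fan_lever (a joint): Lever angle in rad: 0 leans 0.70 rad from upright towards the station's front (-x), 0.70 is upright, 1.40 leans 0.70 rad to the back (+x). Starts between 0 and 0.30. It stays where it is left (friction 0.06 N m, about 0.8 N at the ball).
- fan_lever_tip (a point): Centre of the black ball, 26 mm in diameter, on the lever's end, 75 mm from its turning line. The lever is a steel rod 10 mm thick and moves in the station's x-z plane.
- lever_pivot (a point): Fixed point on the lever's turning line (along the station's y), at station x = 0, y = 156, z = 68 mm, in a grey block 70 x 50 mm on the housing, block top at z = 71 mm.
- pill_bottle: Bystander, loose: dark red pill bottle with a green cap, 45 mm in diameter, 72 mm high; origin under its middle.
- vial: Bystander, loose: small white vial with a blue cap, 24 mm in diameter, 48 mm high; origin under its middle.
- iv_bottle: Bystander, loose: white infusion bottle, 52 x 56 mm, 143 mm high; origin under its middle.

How it is judged (in metres and radians):
On the way:
1. the lever stands upright (within 0.13 rad) and is let go, the lid still shut (value of joint fan_lever between 0.57 and 0.83 rad and value of joint case_lid below 0.06 rad and contact force between the fingers and station below 0.05 N), for 0.2 s.
At the end, for the whole second after the job is handed in: The lid is held still by the fingers at 0.785 rad (45 degrees) within 0.12 rad, the lever stands upright (0.70 rad) within 0.13 rad, and the three bystanders are within 30 mm of where they stood (value of joint fan_lever between 0.57 and 0.83 rad and value of joint case_lid between 0.665 and 0.905 rad and velocity of joint case_lid between -0.05 and 0.05 rad/s and contact force between the fingers and case_lid above 0.2 N and distance of each of pill_bottle, vial, iv_bottle from where it was at the start of the episode below 0.03 m); the arm keeps its last pose, push and grip.
It fails at once if the lid swings open past 1.15 rad (66 degrees) (value of joint case_lid above 1.15 rad).
It fails at once if the pill bottle is disturbed (moved 30 mm or more) (distance of pill_bottle from where it was at the start of the episode above 0.03 m).
It fails at once if the vial is disturbed (moved 30 mm or more) (distance of vial from where it was at the start of the episode above 0.03 m).
It fails at once if the iv bottle is disturbed (moved 30 mm or more) (distance of iv_bottle from where it was at the start of the episode above 0.03 m).
It also fails if it takes over 48 s, if anything falls off the work surface, if the arm or the gripper's body presses on something with over 40 N, if the wrist force passes 120 N, or if a joint passes its speed limit or range.

## Working session

There is one attempt and no reset: what is moved stays moved. The work goes in short steps, Python scripts to look and compute and a tool call to move; the robot and the scene stay as the last step left them, time stands still between calls to the robot, and variables do not carry over. Pictures are saved under pics/ and viewed, at most 10 in all, crops included, and the job is handed in when it is done.

Besides the shell and the picture viewer there is one more tool, called as a command line: name --argument value ..., lists and objects as JSON in quotes. send_rows: Moves the arm, as the interface text tells. Its arguments: {"type":"object","properties":{"increments":{"type":"array","items":{"type":"number"}},"hand":{"type":"number"}},"required":["increments"]}

```bash
ls; mkdir -p pics; cat > h.py <<'E'
import numpy as np, cv2
from scipy.spatial.transform import Rotation as R
from station import r, imaging
def K(c): 
    f=200/np.tan(np.radians(c['vertical_fov'])/2); return np.array([[f,0,c['cx']],[0,f,c['cy']],[0,0,1]])
def cloud(name):
    """world xyz per pixel (400x640x3), nan where none"""
    o=r.get_obs(); im,d=imaging.get_image(name); c=imaging.get_calibration(name)
    v,u=np.mgrid[:400,:640]; p=np.stack([u,v],-1).reshape(-1,1,2).astype(float)
    n=cv2.undistortPoints(p,K(c),np.array(c['dist'],float)).reshape(400,640,2)
    P=np.dstack([n*d[...,None],d]).astype(float); P[d<=0]=np.nan
    if 'mount' in c:
        M=np.array(c['mount']); P=P@M[:3,:3].T+M[:3,3]
        P=P@R.from_rotvec(o['ee_rot']).as_matrix().T+np.array(o['eef_pos'])
    else:
        Rm=cv2.Rodrigues(np.array(c['rvec'],float))[0]; P=(P-np.array(c['tvec']).ravel())@Rm
    return im,P
def save(im,n): cv2.imwrite('pics/'+n,im[...,::-1])
E
python3 - <<'E'
from h import *
for n in('top','scene'):
    im,P=cloud(n); save(im,n+'0.png'); np.savez('/tmp/'+n,im=im,P=P)
print(r.get_obs())
E
```

```text
pics
{'time_s': 0.1, 'qpos': array([-1.36960256e+00,  3.00401184e-01,  1.52147041e+00,  1.88472309e-06,
        1.32072090e+00, -6.66017734e-02]), 'qvel': array([-0.00026291,  0.00032183, -0.00212518, -0.00146841, -0.00110388,
        0.00010008]), 'joint_efforts': array([-3.99223090e-04, -5.32644761e+01, -3.53284800e+01,  7.09098321e-02,
        2.34447228e-02, -6.20206674e-05]), 'eef_pos': array([ 145.49077999, -530.20438078,  229.97149213]), 'ee_rot': array([-3.11248383e+00, -4.19262499e-01,  1.02717384e-04]), 'ft_force': array([-0.57983075,  0.92382991,  0.05704319]), 'wrist_torque': array([0.01633877, 0.02748947, 0.00898744]), 'grip_force': 0.0, 'grip_width': 0.9986968306545454}
```

View pics/top0.png

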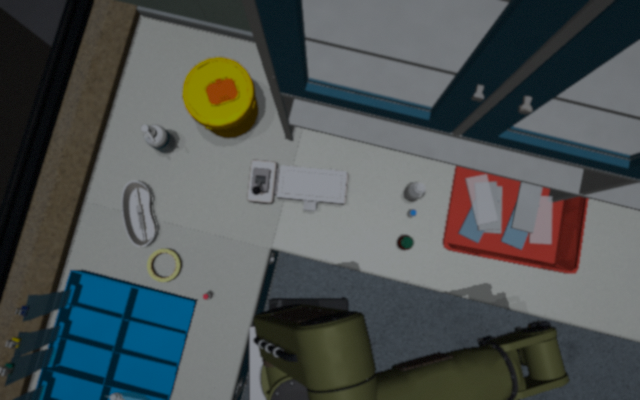

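View pics/scene0.png

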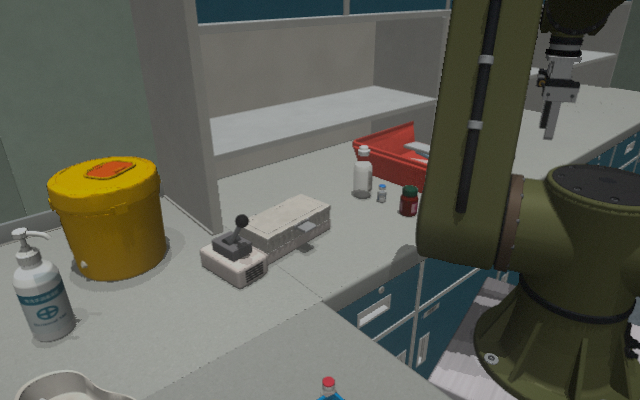

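Top view: case at about (313,185), tab (311,207), blower (262,182) with the ball near (258,188). The bottles stand to the right at (415,190), (411,213) and (405,242). A cupboard stands behind the case.

```bash
python3 - <<'E'
from h import *
d=np.load('/tmp/top.npz');P=d['P'];im=d['im']
for n,(u,v) in dict(ball=(258,188),tab=(311,207),lid=(313,185),iv=(415,190),vial=(411,213),pill=(405,242),cup=(290,130),shelf=(400,130)).items(): print(n,P[v,u].round())
def box(z0,z1,u0,u1,v0,v1):
    Q=P[v0:v1,u0:u1].reshape(-1,3); Q=Q[(Q[:,2]>z0)&(Q[:,2]<z1)]; return Q
Q=box(60,78,270,360,160,203)
rc=cv2.minAreaRect(Q[:,:2].astype(np.float32)); print('lid',rc,len(Q),np.median(Q[:,2]))
Q=box(38,56,240,276,155,210); print('housing',cv2.minAreaRect(Q[:,:2].astype(np.float32)),np.median(Q[:,2]),len(Q))
Q=box(45,75,298,325,204,216); print('tab',Q.mean(0),len(Q))
Q=box(100,150,240,285,155,215); print('ball',np.mean(Q,0),Q.max(0),len(Q))
d=np.load('/tmp/scene.npz');P=d['P']
print('scene ball',P[221,242], 'tab',P[228,306]); Q=box(60,78,240,335,190,250);print('lid',cv2.minAreaRect(Q[:,:2].astype(np.float32)),len(Q))
E
```

```text
ball [557. 114. 139.]
tab [507. -36.  59.]
lid [572. -43.  71.]
iv [ 545. -337.  132.]
vial [ 485. -337.   52.]
pill [ 398. -313.   67.]
cup [726.  20. 137.]
shelf [ 706. -289.  194.]
lid ((576.6636352539062, -24.602806091308594), (233.06866455078125, 108.46044921875), 82.83760070800781) 2190 67.8926168108041
housing ((592.8793334960938, 115.25901794433594), (79.12918090820312, 130.45208740234375), 83.15925598144531) 44.6815646996751 607
tab [507.85607805 -31.95491675  60.18676229] 78
ball [554.28225287 119.10435675 133.85978166] [577.15104871 131.87560176 149.17788122] 74
scene ball [545.16051364 126.68106282 136.08776388] tab [508.49706781 -24.29949791  61.0673024 ]
lid ((569.1654663085938, -9.455612182617188), (266.16650390625, 131.8813018798828), 82.65283203125) 2315
```

send_rows --increments '[3, -2.8, 0, 0, 0, 0, 6.5, -6, 0, 0, 0, 0, 10, -9.2, 0, 0, 0, 0, 13.5, -12.4, 0, 0, 0, 0, 17, -15.6, 0, 0, 0, 0, 20.5, -18.8, 0, 0, 0, 0, 24, -22, 0, 0, 0, 0, 27.5, -25.2, 0, 0, 0, 0]' --hand 1

```text
time_s: 0.9
eef_pos: [344.5, -212.8, 230.5]
ee_rot: [3.113, 0.419, 0.0]
ft_force: [0.6, -0.3, -0.1]
grip_width: 0.997
grip_force: 0.0
```

send_rows --increments '[3.5, -3.2, 0, 0, 0, 0, 7, -6.4, 0, 0, 0, 0, 10.5, -9.6, 0, 0, 0, 0, 14, -12.8, 0, 0, 0, 0, 17.5, -16, 0, 0, 0, 0, 21, -19.2, 0, 0, 0, 0, 25, -23, 0, 0, 0, 0, 27, -26, 0, 0, 0, 0]'

```text
time_s: 1.7
eef_pos: [536.5, 109.8, 229.9]
ee_rot: [-3.113, -0.42, 0.001]
ft_force: [-0.2, -0.5, -0.2]
grip_width: 0.999
grip_force: 0.0
```

send_rows --increments '[0, 0, 0, 0, 0, 0.1, 0, 0, 0, 0, 0, 0.2, 0, 0, 0, 0, 0, 0.3, 0, 0, 0, 0, 0, 0.389, 0, 0, 0, 0, 0, 0.389, 0, 0, 0, 0, 0, 0.389, 0, 0, 0, 0, 0, 0.389, 0, 0, 0, 0, 0, 0.389]'

```text
time_s: 2.5
eef_pos: [535.6, 107.6, 230.4]
ee_rot: [3.136, -0.188, -0.0]
ft_force: [0.2, 0.2, 0.3]
grip_width: 0.997
grip_force: 0.0
```

```bash
python3 - <<'E'
from h import *
o=r.get_obs(); print(o['time_s'],o['eef_pos'],R.from_rotvec(o['ee_rot']).as_matrix().round(3),o['qpos'].round(2),o['ft_force'])
im,P=cloud('wrist'); save(im,'w1.png'); np.savez('/tmp/w1',im=im,P=P)
E
```

```text
2.5 [535.60805806 107.55036842 230.40645315] [[ 0.993 -0.12  -0.   ]
 [-0.12  -0.993  0.   ]
 [-0.     0.    -1.   ]] [0.13 0.29 1.53 0.   1.32 1.82] [0.22006116 0.21860892 0.33151023]
```

View pics/w1.png

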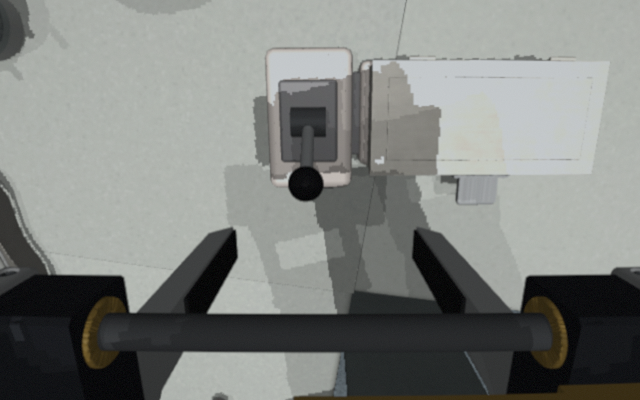

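Wrist view: ball at (306,183), tab at (476,190), housing and lid both clear. Measuring from here.

```bash
python3 - <<'E'
from h import *
d=np.load('/tmp/w1.npz');P=d['P']
def box(z0,z1,u0,u1,v0,v1):
    Q=P[v0:v1,u0:u1].reshape(-1,3); return Q[(Q[:,2]>z0)&(Q[:,2]<z1)]
def rect(Q): return cv2.minAreaRect(Q[:,:2].astype(np.float32))
Q=box(62,76,375,615,50,180);print('lid',rect(Q),np.median(Q[:,2]))
H=rect(box(36,52,255,360,35,200));print('housing',H)
Q=box(50,70,450,505,180,210);print('tab',rect(Q),Q.mean(0))
Q=box(110,160,280,335,160,210)
# sphere fit, radius 13
from scipy.optimize import least_squares
s=least_squares(lambda c:np.linalg.norm(Q-c,axis=1)-13,Q.mean(0)-[0,0,8],loss='soft_l1');print('ball',s.x,s.cost,len(Q))
E
```

```text
lid ((575.8079833984375, -41.575592041015625), (201.62576293945312, 106.29278564453125), 83.83061981201172) 69.75248911487577
housing ((593.1574096679688, 115.1365966796875), (80.4200210571289, 131.96340942382812), 83.54375457763672)
tab ((511.27044677734375, -32.67335510253906), (37.587806701660156, 23.014373779296875), 82.91377258300781) [511.73635075 -31.64838653  62.27177452]
ball [552.85515729 119.57663264 131.67824753] 546.8101287812243 1094
```

send_rows --increments '[0.8, -0.7, 0, 0, 0, 0, 1.6, -1.4, 1, 0, 0, 0, 1.6, -1.4, 3, 0, 0, 0, 1.6, -1.4, 5, 0, 0, 0, 1.6, -1.4, 7, 0, 0, 0, 1.6, -1.4, 8.4, 0, 0, 0, 1.6, -1.4, 9.2, 0, 0, 0, 1.6, -1.4, 9.2, 0, 0, 0]'

```text
time_s: 3.35
eef_pos: [553.1, 119.7, 137.4]
ee_rot: [3.136, -0.19, -0.003]
ft_force: [-0.8, -0.0, 0.3]
grip_width: 1.0
grip_force: 0.0
```

send_rows --increments '[0, 0, 0, 0, 0, 0, 0, 0, 0, 0, 0, 0, 0, 0, 0, 0, 0, 0, 0, 0, 0, 0, 0, 0, 0, 0, 0, 0, 0, 0, 0, 0, 0, 0, 0, 0, 0, 0, 0, 0, 0, 0, 0, 0, 0, 0, 0, 0]' --hand -0.6

```text
time_s: 4.15
eef_pos: [553.2, 119.5, 138.4]
ee_rot: [-3.136, 0.19, 0.0]
ft_force: [0.3, -0.7, -0.1]
grip_width: 0.357
grip_force: 0.0
```

send_rows --increments '[0, 0, 0, 0, 0, 0, 0, 0, 0, 0, 0, 0, 0, 0, 0, 0, 0, 0, 0, 0, 0, 0, 0, 0, 0, 0, 0, 0, 0, 0, 0, 0, 0, 0, 0, 0, 0, 0, 0, 0, 0, 0, 0, 0, 0, 0, 0, 0]' --hand -0.6

```text
time_s: 4.95
eef_pos: [553.2, 119.5, 138.4]
ee_rot: [3.136, -0.19, -0.0]
ft_force: [-0.1, -2.4, 0.6]
grip_width: 0.258
grip_force: 30.0
```

Ball gripped (24 mm opening, 30 N). Swinging it up along the arc.

send_rows --increments '[0.5, 0, -0.25, 0, 0, 0, 1, 0, -0.5, 0, 0, 0, 1.5, 0, -0.68, 0, 0, 0, 2, 0, -0.85, 0, 0, 0, 2.5, 0, -0.96, 0, 0, 0, 3, 0, -1.05, 0, 0, 0, 3.5, 0, -1.1, 0, 0, 0, 4.05, 0, -1.13, 0, 0, 0]'

```text
time_s: 5.75
eef_pos: [593.9, 114.7, 149.9]
ee_rot: [-3.136, 0.19, -0.001]
ft_force: [-1.9, 0.7, 3.5]
grip_width: 0.262
grip_force: 30.0
```

send_rows --increments '[0, 0, 0, 0, 0, 0, 0, 0, 0, 0, 0, 0, 0, 0, 0, 0, 0, 0, 0, 0, 0, 0, 0, 0, 0, 0, 0, 0, 0, 0, 0, 0, 0, 0, 0, 0, 0, 0, 0, 0, 0, 0, 0, 0, 0, 0, 0, 0]' --hand 1

```text
time_s: 6.55
eef_pos: [593.4, 114.6, 149.8]
ee_rot: [-3.136, 0.19, -0.0]
ft_force: [-0.7, -0.8, 0.1]
grip_width: 0.904
grip_force: 0.0
```

send_rows --increments '[0, 0, -0.5, 0, 0, 0, 0, 0, -2, 0, 0, 0, 0, 0, -4, 0, 0, 0, 0, 0, -6, 0, 0, 0, 0, 0, -8, 0, 0, 0, -3, 0, -8, 0, 0, 0, -6, 0, -8, 0, 0, 0, -6, 0, -8, 0, 0, 0]'

```text
time_s: 7.35
eef_pos: [531.9, 122.4, 231.5]
ee_rot: [-3.136, 0.189, -0.002]
ft_force: [-0.7, 0.5, -0.0]
grip_width: 1.0
grip_force: 0.0
```

```bash
python3 - <<'E'
from h import *
o=r.get_obs(); print(o['time_s'],o['eef_pos'])
im,P=cloud('wrist'); save(im,'w2.png'); np.savez('/tmp/w2',im=im,P=P)
E
```

```text
7.35 [531.9002677  122.36054691 231.53692832]
```

View pics/w2.png

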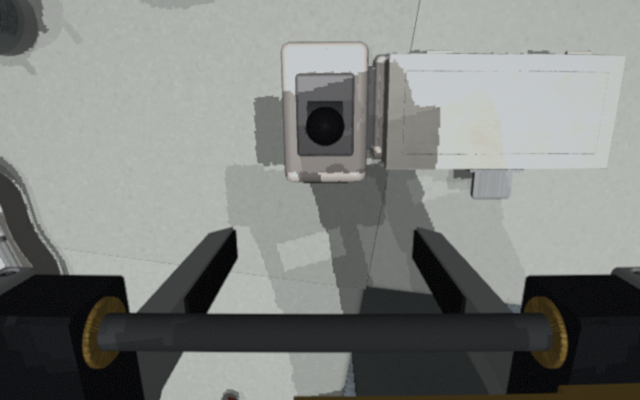

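The lever now stands: ball at (325,126), over the middle of its block. Checking its angle and the tab at (491,184).

```bash
python3 - <<'E'
from h import *
from scipy.optimize import least_squares
d=np.load('/tmp/w2.npz');P=d['P']
def box(z0,z1,u0,u1,v0,v1):
    Q=P[v0:v1,u0:u1].reshape(-1,3); return Q[(Q[:,2]>z0)&(Q[:,2]<z1)]
rect=lambda Q:cv2.minAreaRect(Q[:,:2].astype(np.float32))
l=rect(box(64,76,388,630,45,172));h=rect(box(36,52,272,378,30,195));print(l,h)
Q=box(50,66,465,520,172,205);print('tab',rect(Q),np.median(Q,0))
Q=box(125,165,295,355,95,160);Q=Q[Q[:,2]>Q[:,2].max()-14]
s=least_squares(lambda c:np.linalg.norm(Q-c,axis=1)-13,Q.mean(0)-[0,0,8],loss='soft_l1');b=s.x
yaw=-.115;o=np.array(h[0])-156*np.array([-np.sin(yaw),np.cos(yaw)]);print('ball',b,'origin',o)
ex=np.array([np.cos(yaw),np.sin(yaw)]);dx=(b[:2]-h[0])@ex;print('lever',.7+np.arctan2(dx,b[2]-68))
t=np.array(o)-66*ex; t2=np.array(l[0])-66*ex; print('tab pred',t,t2)
p=r.get_obs(); Rm=R.from_rotvec(p['ee_rot']).as_matrix()
for q in(t,t2): print(Rm.T@(np.append(q,58.4+12)-p['eef_pos']))
E
```

```text
((577.5055541992188, -40.47825622558594), (204.00289916992188, 103.76638793945312), 83.57980346679688) ((592.5171508789062, 115.14347839355469), (80.45247650146484, 131.56716918945312), 83.53569030761719)
tab ((511.7014465332031, -29.814722061157227), (41.505821228027344, 26.981651306152344), 82.70682525634766) [512.47522297 -31.21168374  62.39498878]
ball [588.74016368 115.47885453 143.92287487] origin [574.61666749 -39.82610796]
lever 0.65011545641544
tab pred [509.05261172 -32.25282653] [511.94149843 -32.90497479]
[ -5.85746793 156.31547105 161.08335411]
[ -2.91113055 156.61551637 161.0890636 ]
```

send_rows --increments '[0, 3, 0, 0, 0, 0, -0.2, 7, 0, 0, 0, 0, -0.5, 11, 0, 0, 0, 0, -0.5, 15, 2, 0, 0, 0, -0.5, 15.6, 5, 0, 0, 0, -0.5, 15.6, 9, 0, 0, 0, -0.5, 15.6, 11, 0, 0, 0, -0.5, 15.6, 11, 0, 0, 0]'

```text
time_s: 8.2
eef_pos: [509.6, -32.7, 117.8]
ee_rot: [-3.136, 0.191, 0.006]
ft_force: [-0.2, -0.5, 0.0]
grip_width: 0.999
grip_force: 0.0
```

```bash
python3 - <<'E'
from h import *
im,P=cloud('wrist'); save(im,'w3.png'); np.savez('/tmp/w3',im=im,P=P); p=r.get_obs(); print(p['eef_pos'])
E
```

```text
[510.45033488 -32.63216336 119.75037967]
```

View pics/w3.png

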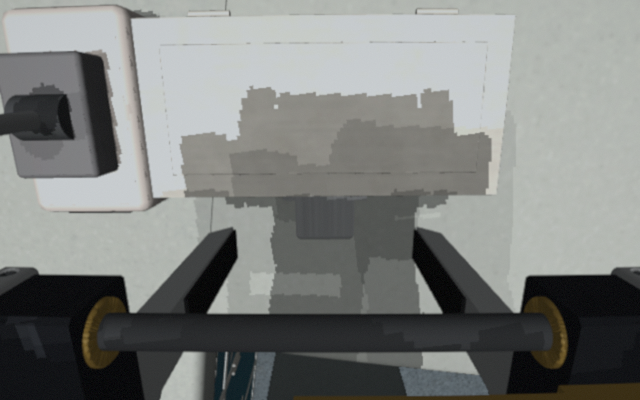

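The tab at (325,217) is centred between the fingers (midpoint about 325). Going down to TCP z ≈ 70 and closing.

send_rows --increments '[0, 0, 1, 0, 0, 0, 0, 0, 2.5, 0, 0, 0, 0, 0, 4, 0, 0, 0, 0, 0, 5, 0, 0, 0, 0, 0, 5, 0, 0, 0, 0, 0, 5, 0, 0, 0, 0, 0, 5, 0, 0, 0, 0, 0, 5, 0, 0, 0]'

```text
time_s: 9.05
eef_pos: [510.4, -32.4, 70.4]
ee_rot: [3.136, -0.19, 0.002]
ft_force: [-0.3, 0.2, 0.2]
grip_width: 1.001
grip_force: 0.0
```

send_rows --increments '[0, 0, 0, 0, 0, 0, 0, 0, 0, 0, 0, 0, 0, 0, 0, 0, 0, 0, 0, 0, 0, 0, 0, 0, 0, 0, 0, 0, 0, 0, 0, 0, 0, 0, 0, 0, 0, 0, 0, 0, 0, 0, 0, 0, 0, 0, 0, 0]' --hand -1

```text
time_s: 9.85
eef_pos: [510.0, -32.6, 69.7]
ee_rot: [3.135, -0.19, -0.0]
ft_force: [-0.9, -3.2, -0.1]
grip_width: 0.376
grip_force: 30.0
```

```bash
python3 - <<'E'
from h import *
p=r.get_obs(); print(p['eef_pos'],p['grip_width'],p['grip_force'],p['ft_force'])
rx,rz=-117.8,-8.1
for a in np.linspace(0,.8,9)[1:].tolist()+[.785]:
    x=rx*np.cos(a)+rz*np.sin(a); z=-rx*np.sin(a)+rz*np.cos(a); print(round(a,3),round((x-rx)/10,2),round(-(z-rz)/10,2))
E
```

```text
[509.97508809 -32.64344283  69.735473  ] 0.3755303998997298 30.005708634853363 [-0.92374119 -3.21019734 -0.10833554]
0.1 -0.02 -1.18
0.2 0.07 -2.36
0.3 0.29 -3.52
0.4 0.61 -4.65
0.5 1.05 -5.75
0.6 1.6 -6.79
0.7 2.25 -7.78
0.8 2.99 -8.7
0.785 2.87 -8.56
```

Tab gripped (35 mm, 30 N). Lifting along the arc in two calls.

send_rows --increments '[0, 0, -0.59, 0, 0, 0, -0.02, 0, -1.18, 0, 0, 0, 0.01, 0, -1.77, 0, 0, 0, 0.07, 0, -2.36, 0, 0, 0, 0.17, 0, -2.94, 0, 0, 0, 0.29, 0, -3.52, 0, 0, 0, 0.44, 0, -4.09, 0, 0, 0, 0.61, 0, -4.65, 0, 0, 0]'

```text
time_s: 10.65
eef_pos: [516.1, -33.3, 116.9]
ee_rot: [3.135, -0.19, 0.0]
ft_force: [2.6, -4.4, -3.5]
grip_width: 0.378
grip_force: 30.0
```

send_rows --increments '[0.21, 0, -0.55, 0, 0, 0, 0.44, 0, -1.1, 0, 0, 0, 0.7, 0, -1.63, 0, 0, 0, 0.99, 0, -2.14, 0, 0, 0, 1.3, 0, -2.64, 0, 0, 0, 1.64, 0, -3.13, 0, 0, 0, 2.0, 0, -3.6, 0, 0, 0, 2.26, 0, -3.91, 0, 0, 0]'

```text
time_s: 11.45
eef_pos: [538.8, -35.9, 155.7]
ee_rot: [3.136, -0.19, -0.0]
ft_force: [-0.8, -5.2, -4.1]
grip_width: 0.377
grip_force: 30.0
```

send_rows --increments '[0, 0, 0, 0, 0, 0, 0, 0, 0, 0, 0, 0, 0, 0, 0, 0, 0, 0, 0, 0, 0, 0, 0, 0, 0, 0, 0, 0, 0, 0, 0, 0, 0, 0, 0, 0, 0, 0, 0, 0, 0, 0, 0, 0, 0, 0, 0, 0]'

```text
time_s: 12.25
eef_pos: [538.5, -35.8, 155.4]
ee_rot: [3.136, -0.19, 0.0]
ft_force: [-0.2, -5.3, -1.7]
grip_width: 0.383
grip_force: 30.0
```

```bash
python3 - <<'E'
from h import *
im,P=cloud('wrist'); save(im,'w4.png'); np.savez('/tmp/w4',im=im,P=P)
im2,P2=cloud('scene'); save(im2,'s4.png'); np.savez('/tmp/s4',im=im2,P=P2)
p=r.get_obs(); print(p['eef_pos'],p['grip_width'],p['grip_force'],p['ft_force'])
E
```

```text
[538.50370694 -35.8472785  155.36651858] 0.376971305889831 30.000190436840057 [-0.69868814 -5.25327253 -1.88101457]
```

View pics/w4.png

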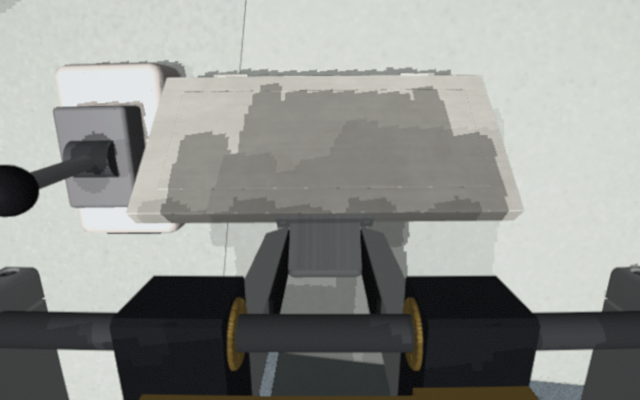

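View pics/s4.png

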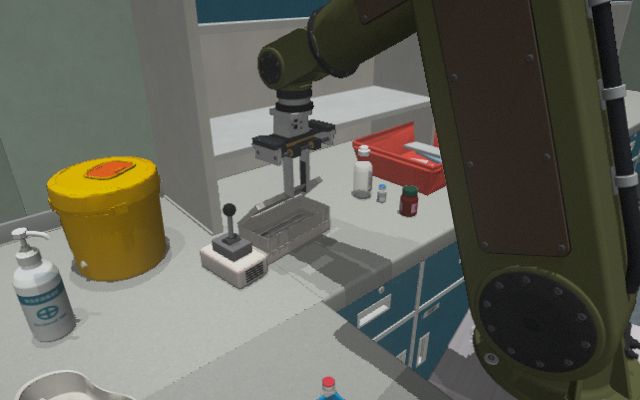

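The wrist view shows the lid raised, with the tab at (325,248) held between the pads. The scene view shows the lever upright (ball at 229,210) and the three bottles untouched. I'll fit the lid plane for its angle.

```bash
python3 - <<'E'
from h import *
P=np.load('/tmp/w4.npz')['P']
Q=P[95:205,200:460].reshape(-1,3);Q=Q[np.isfinite(Q).all(1)]
c=np.median(Q,0)
for _ in range(3):
    n=np.linalg.svd(Q-Q.mean(0),full_matrices=False)[2][2]; d=abs((Q-Q.mean(0))@n); Q=Q[d<max(3,2*d.std())]
n*=np.sign(n[2]);print('lid angle',np.arccos(n[2]),n,len(Q))
S=np.load('/tmp/s4.npz')['P']; b=S[205:216,224:235].reshape(-1,3);print('ball',np.nanmedian(b,0))
E
```

```text
lid angle 0.7593200430593925 [ 0.68407028 -0.07734046  0.72530428] 28505
ball [583.62012875 121.29151774 145.96429605]
```

```bash
python3 -c "
from station import r
print(r.finish_job())"
```

```text
the job is handed in; nothing more can be done
None
```

I handed the job in with the fingers holding the lid at about 0.76 rad (target 0.785) and the lever upright at about 0.65–0.70 rad, set and let go before I lifted the lid; the bottles and vial look untouched, but the hand-in gave no verdict.

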